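Seat a block in the drilling fixture and clamp it, with fingertip pushes only

TASK

Get the wooden block ready for drilling in the aluminium fixture, using light fingertip pushes only: first push its near long side so that it lies flat against the two side pins, then push its free end until it meets the single stop pin at the clamp end, and last press the black clamp handle right down so that it locks and the rubber foot holds the block. Do not pinch or lift the block, be gentle, and leave the jar, the tape measure and the pipe elbow where they are.

Things in the scene. Friction and masses are not known exactly. Their poses are not given: they have to be found in the camera images.
- jig: Drilling fixture, an aluminium plate 99 x 205 x 12 mm fixed on the bench. Origin: on the bench, below where the centre of the seated block belongs; the seated block's axes are parallel to these. +x points away from the robot, within about 0.25 rad, +y to its left. The plate spans x -54 to 45, y -125 to 80 mm. Three pins and the clamp stand on it, and 5 mm screw heads in its corners.
- side_pins (a point): Point midway between the two steel side pins (each 10 mm thick, 15 mm above the plate), at plate height: x = 27, y = 9 mm of the fixture. The pins stand 35 mm to either side of it along the fixture's y; their near faces, which the block's long side must meet, lie at x = 22 mm.
- stop_pin (a point): Foot of the single stop pin (10 mm thick, 15 mm above the plate), at x = 0, y = -55 mm of the fixture; its face, which the block's end must meet, lies at y = -50 mm. Beyond it, y = -67 to -120 mm, stands the clamp. Its raised steel arm (up to 105 mm above the bench at first) comes down over x = 0, y = -22 mm as the handle is pressed.
- wood_block: Pine block, 44 mm (its x) by 100 mm (its y) by 19 mm high, loose, about 50 g, flat on the plate (underside 12 mm above the bench). Origin: centre of its underside. It starts 12 to 22 mm short of the side pins (towards the fixture's -x) and 8 to 18 mm short of the stop pin (towards +y), turned by up to 0.12 rad. It slides easily, under 1 N.
- clamp_handle (a joint): Angle of the black clamp handle in rad: 0 at the start (it rises 0.6 rad above level), grows as it is pressed down, 0.8 fully down, at its stop, where it slopes 0.2 rad below level. An over-centre toggle: it takes under 6 N until it meets its hard stop, stays where it is left, and locks past about 0.74. It drives the clamp arm, whose sprung foot then presses on the block with 2 to 4 N.
- handle_pivot (a point): Point on the fixture on the handle's hinge axis (axis along the fixture's x), 50 mm above the bench, at x = 0, y = -110 mm of the fixture.
- handle_end (a point): Free end of the clamp handle, on its centre line, 78 mm from the pivot; the last 52 mm are a round black grip 15 mm thick. It points towards the fixture's -y, rising at first, sloping a little down when closed. A finger that comes straight down 50 mm (measured level) from the pivot on the handle's side meets it and can press it all the way; its tip then ends about 47 mm above the bench.
- clamp_foot: Rubber-tipped spindle at the end of the clamp arm, which holds the block down when the clamp is closed. The origin lies on the arm's centre line, 11.5 mm above the rubber face (when closed).
- pigment_jar: Bystander: small screw-top jar, 53 mm across, 74 mm high, on the bench beyond the side pins. Origin: centre of its underside.
- tape_measure: Bystander: pocket tape measure, 36 x 74 mm, 62 mm high, standing on the bench beyond the fixture's far edge, to the right of the jar. Origin: centre of its underside.
- elbow_1: Bystander: white pipe elbow, 68 x 68 mm, 41 mm high, lying on the bench to the left of the fixture. Origin: centre of its underside.

How it is judged:
By the outcome, as a careful person would: the job done as asked, in the order asked, and still so for the second after the job is handed in, with the robot touching nothing.
It also fails if it takes over 54 s, if anything falls off the work surface, if the arm or the gripper's body presses on something with over 40 N, if the wrist force passes 120 N, or if a joint passes its speed limit or range.

ROBOT

A 6-joint arm with a two-finger parallel gripper is mounted at the origin on a cart in front of the work surface, level with it; the furniture and walls round the work are solid. World frame = base frame: x ahead of the robot, y to its left, z up, the work surface at z = 0. Lengths are in mm, angles in rad, forces in N, time in s.
With the tool pointing down it reaches from about 350 to 775 mm from the base axis. Payload 7.3 kg.
Tool frame: the origin (TCP) lies between the finger pads; the fingertips stand 25 mm ahead of it and the grasp point (between the pads) lies 6 mm ahead of it; z points along the fingers, y is the line along which they close (so a half turn about z gives the same grasp; the last joint's range is limited). The gripper opens to 92 mm and grips with 3 to 60 N. Pads are 19 mm wide; open, the fingers measure 130 mm over their backs; the gripper's body (75 mm by 190 mm) begins 47 mm behind the grasp point.
Start: joints at [1.075, 0.342, 1.524, -0, 1.275, -0.146], TCP at [179.908, 493.23, 251.741] pointing down, gripper open.
Joint ranges: [-2.53, 2.53], [-0.77, 2.02], [0.04, 2.7], [-1, 4.14], [0.28, 2.66], [-3.11, 3.11]. Speed limits (rad/s): [2.57, 2.57, 3.14, 3.14, 3.14, 3.14].

INTERFACE

Orientations are given as [roll, pitch, yaw] about the fixed x, y, z axes, in that order (R = Rz(yaw) Ry(pitch) Rx(roll)).
In Python, from plant import bot gives the robot as it stands.
- The arm moves only by the tool play_rows, never from a script. Its argument "commands" is a list of rows, each an object of numbers: "x", "y", "z": the shift along the tool's x, y, z in m; "twist": the turn about the tool's z in degrees. In form: [{"x": .., "y": .., "z": .., "twist": ..}, ...]. A call has exactly 8 rows; each row is the pose to reach, as a shift and turn from the pose commanded when the call began, along the tool's axes at that moment; what a row does not reach only later rows make up. A row lasts 1/10 s, in which the tool goes at most 50 mm and 8.59 degrees, less where a joint would pass 70% of its speed; a pose out of reach is approached as far as the arm can. A call with a gripper value outside its range is refused whole. "jaw" is the closure, from 0 (fully open) to 1 (shut), set as the call begins (left out, the last holds). The fingers move at their own pace and stop on an object; the grip force is fixed at half the most. Time passes only in rows, so rows that repeat a pose let the fingers close, or fill a call up. It gives the time, the measured TCP pose, the force, the opening and the grip force at its end, in the units of the state.
- bot.get_obs(): the state, without advancing time (a new reading comes with each control period).
- bot.capture(name): name is "scene" or "top" or "wrist"; returns a dict with "pixels" (480x640x3 uint8, red, green, blue), "fx", "fy", "cx", "cy" (pixels), "eye" and "rotation" of the camera in the world. Camera axes: x right, y down, z forward; pixel columns grow to the right and rows downward; lengths in mm; the calibration is good to about 2 mm. A picture is of the moment at which its call begins. There is no depth.
- bot.close_job(): hands the job in; it is judged then, once.
The state is a dict: "time": time; "joint_positions": joint angles; "dq": joint speeds; "tau": joint torques, N m; "tool_pos": TCP position; "tcp_rot": TCP orientation; "contact_force": force on the tool from outside, world axes, zero at the start; "moment": the same for the moment, N m; "grip_width": finger opening in mm; "finger_force": force on a finger pad.
Only numpy, scipy, OpenCV 4.12 (cv2) and the standard library are available. Lean on these libraries where they do the work, as an engineer would, in place of code of your own. Each camera call takes 0.05 s, during which the arm holds its last target. There are 200 camera calls.

## Working session

There is one attempt and no reset: what is moved stays moved. The work goes in short steps, Python scripts to look and compute and a tool call to move; the robot and the scene stay as the last step left them, time stands still between calls to the robot, and variables do not carry over. Pictures are saved under pics/ and viewed, at most 10 in all, crops included, and the job is handed in when it is done.

Besides the shell and the picture viewer there is one more tool, called after ">>>" by a JSON object that holds its "name" and its "arguments", one argument or row to a line. play_rows: Moves the arm, as the interface text tells. Its arguments: {"type":"object","properties":{"commands":{"type":"array"},"jaw":{"type":"number"}},"required":["commands"]}

```bash
mkdir -p pics; ls; cat > h.py <<'E'
import numpy as np, cv2
from plant import bot
def snap(c,n):
    d=bot.capture(c); cv2.imwrite(f'pics/{n}.png',d['pixels'][:,:,::-1]); np.savez(f'pics/{n}.npz',**d); return d
def cast(d,uv,z):
    uv=np.atleast_2d(uv).astype(float)
    r=np.c_[(uv[:,0]-d['cx'])/d['fx'],(uv[:,1]-d['cy'])/d['fy'],np.ones(len(uv))]@np.array(d['rotation']).T
    e=np.array(d['eye']); return e+r*((z-e[2])/r[:,2])[:,None]
def proj(d,P):
    q=(np.atleast_2d(P)-d['eye'])@np.array(d['rotation']); return np.c_[d['fx']*q[:,0]/q[:,2]+d['cx'],d['fy']*q[:,1]/q[:,2]+d['cy']]
E
python3 - <<'E'
from h import *
for c in('top','scene'):
    d=snap(c,c+'0'); print(d['eye'],d['fx'],np.round(d['rotation'],3).tolist())
print(bot.get_obs())
E
```

```text
pics
[370.23829947 269.78727692 920.44445565] 513.124397829502 [-2.981, 0.004, -1.586]
[  78.06800398 -259.43959141  605.30555964] 470.467947512135 [-2.219, -0.012, -0.655]
{'time': 0.1, 'joint_positions': array([ 1.07502336e+00,  3.42633018e-01,  1.52488657e+00, -4.71167009e-06,
        1.27542148e+00, -1.46035279e-01]), 'dq': array([ 0.00176038,  0.00047855, -0.00412212,  0.00052186, -0.001648  ,
        0.00040078]), 'tau': array([ 2.30447484e-03, -4.32007349e+01, -2.44695032e+01,  7.20083364e-02,
        5.24999527e-02, -7.93787103e-05]), 'tool_pos': array([179.73549163, 492.93353103, 251.13703007]), 'tcp_rot': array([-3.14025793e+00, -1.91759450e-04,  2.79185622e+00]), 'contact_force': array([-0.2132074 , -0.16487988, -0.16317137]), 'moment': array([ 0.04015544, -0.03808909, -0.00244414]), 'finger_force': 0.0, 'grip_width': 91.54219752011929}
```

View pics/top0.png

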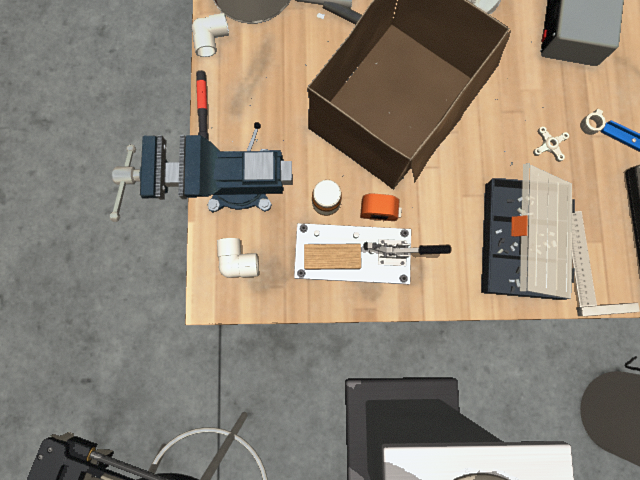

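View pics/scene0.png

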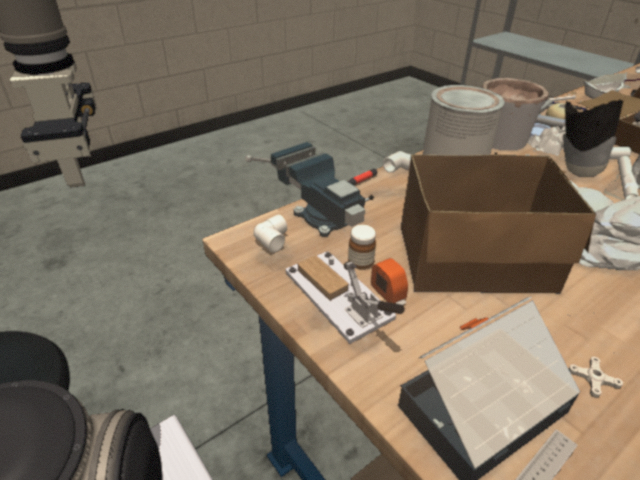

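The top view shows the plate with corners at about (301,225), (411,229), (410,284) and (294,279). The block is at about (333,257), the handle grip ends at (450,249), the jar is at (326,196), the tape at (381,205) and the elbow at (238,258). The scene view agrees with this. The camera rotation is given as rpy.

```bash
cat > h.py <<'E'
import numpy as np, cv2
from scipy.spatial.transform import Rotation as Ro
from plant import bot
def snap(c,n):
    d=dict(bot.capture(c)); cv2.imwrite(f'pics/{n}.png',d['pixels'][:,:,::-1])
    d['rotation']=Ro.from_euler('xyz',d['rotation']).as_matrix(); np.savez(f'pics/{n}.npz',**d); return d
def load(n):
    d=dict(np.load(f'pics/{n}.npz'))
    if d['rotation'].ndim==1: d['rotation']=Ro.from_euler('xyz',d['rotation']).as_matrix()
    return d
def cast(d,uv,z):
    uv=np.atleast_2d(uv).astype(float)
    r=np.c_[(uv[:,0]-d['cx'])/d['fx'],(uv[:,1]-d['cy'])/d['fy'],np.ones(len(uv))]@d['rotation'].T
    e=d['eye']; return e+r*((z-e[2])/r[:,2])[:,None]
def proj(d,P):
    q=(np.atleast_2d(P)-d['eye'])@d['rotation']; return np.c_[d['fx']*q[:,0]/q[:,2]+d['cx'],d['fy']*q[:,1]/q[:,2]+d['cy']]
def tcp():
    o=bot.get_obs(); return o['tool_pos'],Ro.from_euler('xyz',o['tcp_rot']).as_matrix(),o
E
python3 - <<'E'
from h import *
d=load('top0'); im=d['pixels']; hsv=cv2.cvtColor(im,cv2.COLOR_RGB2HSV)
box=np.zeros(im.shape[:2],np.uint8); box[215:295,280:430]=1
m=((hsv[...,1]<40)&(hsv[...,2]>150)).astype(np.uint8)*box
m=cv2.morphologyEx(m,cv2.MORPH_OPEN,np.ones((3,3)))
c=max(cv2.findContours(m,0,2)[0],key=cv2.contourArea)
r=cv2.minAreaRect(cast(d,c.reshape(-1,2),12)[:,:2].astype(np.float32)); print('plate',r); B=cv2.boxPoints(r); print(B.round(1))
w=((hsv[...,1]>70)).astype(np.uint8); w[:232]=0;w[274:]=0;w[:,:301]=0;w[:,365:]=0
w=cv2.morphologyEx(w,cv2.MORPH_OPEN,np.ones((3,3)))
c=max(cv2.findContours(w,0,2)[0],key=cv2.contourArea)
print('block',cv2.minAreaRect(cast(d,c.reshape(-1,2),31)[:,:2].astype(np.float32)))
k=((hsv[...,2]<60)).astype(np.uint8); k[:240]=0;k[258:]=0;k[:,:415]=0;k[:,456:]=0
ys,xs=np.nonzero(k); print('grip',xs.min(),xs.max(),ys.mean())
print(cast(d,[[326,196]],74),cast(d,[[381,205]],62),cast(d,[[xs.max(),ys[xs>xs.max()-3].mean()]],94))
x=snap('wrist','w0')
p,R,o=tcp(); print('eye in tool',R.T@(x['eye']-p),(R.T@x['rotation']).round(3), x['fx'])
E
```

```text
plate ((481.90728759765625, 202.4864044189453), (204.59457397460938, 97.51051330566406), 86.15390014648438)
[[426.4 103.7]
 [523.7  97.1]
 [537.4 301.3]
 [440.1 307.8]]
block ((474.1972961425781, 239.32749938964844), (97.97714233398438, 42.09733200073242), 89.0719223022461)
grip 419 450 249.32244897959183
[[571.29882449 248.85717766  74.        ]] [[556.82213386 154.88174788  62.        ]] [[475.61887458  49.97233041  94.        ]]
eye in tool [  71.74385799   -0.68892609 -132.8183519 ] [[-0.    -0.964 -0.266]
 [ 1.    -0.    -0.   ]
 [ 0.    -0.266  0.964]] 381.52955961472605
```

>>> {"name": "play_rows", "arguments": {
  "commands": [
    {"x":-0.02,"y":-0.01,"z":0.006,"twist":5},
    {"x":-0.06,"y":-0.03,"z":0.02,"twist":13},
    {"x":-0.1,"y":-0.05,"z":0.034,"twist":21},
    {"x":-0.14,"y":-0.07,"z":0.047,"twist":29},
    {"x":-0.18,"y":-0.09,"z":0.06,"twist":37},
    {"x":-0.22,"y":-0.11,"z":0.073,"twist":45},
    {"x":-0.26,"y":-0.13,"z":0.087,"twist":53},
    {"x":-0.3,"y":-0.15,"z":0.1,"twist":61}
  ],
  "jaw": 1
}}

```text
time: 0.95
tool_pos: [411.2, 248.0, 151.1]
tcp_rot: [-3.141, -0.0, 1.721]
contact_force: [0.4, 0.6, 0.6]
grip_width: 32.4
finger_force: 0.0
```

>>> {"name": "play_rows", "arguments": {
  "commands": [
    {"x":0,"y":0,"z":0,"twist":6.8},
    {"x":0,"y":0,"z":0,"twist":12.8},
    {"x":0,"y":0,"z":0,"twist":12.8},
    {"x":0,"y":0,"z":0,"twist":12.8},
    {"x":0,"y":0,"z":0,"twist":12.8},
    {"x":0,"y":0,"z":0,"twist":12.8},
    {"x":0,"y":0,"z":0,"twist":12.8},
    {"x":0,"y":0,"z":0,"twist":12.8}
  ]
}}

```text
time: 1.75
tool_pos: [410.2, 249.7, 151.8]
tcp_rot: [3.141, -0.0, 1.505]
contact_force: [0.8, 0.3, 0.4]
grip_width: 0.8
finger_force: 0.0
```

```bash
python3 - <<'E'
from h import *
d=snap('wrist','w1'); p,R,o=tcp(); print(p,R.round(3),o['contact_force'],o['grip_width'],o['time'])
E
```

```text
[410.26693967 249.64108781 151.78280951] [[ 0.066  0.998  0.   ]
 [ 0.998 -0.066  0.   ]
 [ 0.     0.    -1.   ]] [-0.37779689 -0.29296646  0.23410757] 0.35406801860598625 1.8
```

View pics/w1.png

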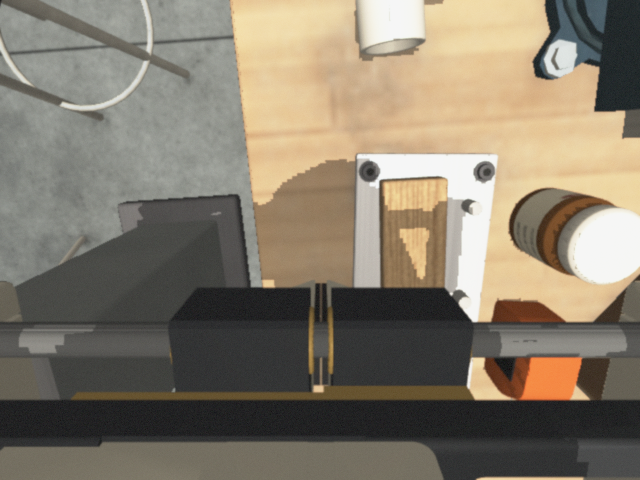

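The wrist view shows the plate's free end from (357,154) to (497,154), the block's end from (380,180) to (447,177), and pin tops at about (475,207) and (465,297). I'll check these against the fixture frame.

```bash
cat >> h.py <<'E'
th=np.deg2rad(-3.846); J=np.array([487.9,224.6])
Rj=np.array([[np.cos(th),-np.sin(th)],[np.sin(th),np.cos(th)]])
def jig(P): return ((np.atleast_2d(P)[:,:2]-J)@Rj).round(1)
E
python3 - <<'E'
from h import *
d=load('w1')
print('plate corners (-54,80),(45,80)',jig(cast(d,[[357,154],[497,154]],12)).tolist())
print('block end',jig(cast(d,[[380,180],[447,177]],31)).tolist(), 'edges lower',jig(cast(d,[[382,285],[446,285]],31)).tolist())
print('pins (27,44),(27,-26)',jig(cast(d,[[477,207],[467,297]],27)).tolist())
print('tcp',jig(tcp()[0]))
E
```

```text
plate corners (-54,80),(45,80) [[-54.0, 79.5], [43.5, 79.6]]
block end [[-40.2, 63.6], [3.9, 65.6]] edges lower [[-35.6, -10.6], [9.9, -10.6]]
pins (27,44),(27,-26) [[27.5, 44.9], [27.5, -21.6]]
tcp [[-79.1  19.8]]
```

```bash
python3 - <<'E'
from h import *
a=cv2.imread('pics/top0.png')[215:295,330:430]; b=cv2.imread('pics/scene0.png')[240:340,290:415]
a=cv2.resize(a,(400,320),interpolation=2); b=cv2.resize(b,(400,320),interpolation=2)
cv2.imwrite('pics/c1.png',np.hstack([a,b]))
E
```

```text
(no output)
```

View pics/c1.png

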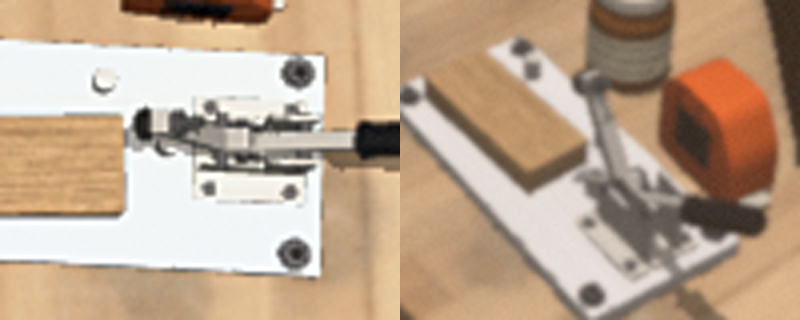

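The crop shows the raised arm's tip at top px (366,245), leftmost point 362, and at scene px (349,265). I'll triangulate these.

```bash
python3 - <<'E'
from h import *
t,s=load('top0'),load('scene0')
for u,v in(([366,245.5],[349.4,265]),([362,246],[346,267])):
    P=[t['eye'],s['eye']];D=[cast(t,u,0)[0]-t['eye'],cast(s,v,0)[0]-s['eye']]
    k=np.linalg.lstsq(np.c_[D[0],-D[1]],P[1]-P[0],rcond=None)[0]
    A=P[0]+k[0]*D[0];B=P[1]+k[1]*D[1]; print(A,B,jig(A),jig(B))
E
```

```text
[484.66295783 184.77544954  82.0642292 ] [489.19466449 181.65830044  82.99880936] [[ -0.6 -40. ]] [[  4.2 -42.8]]
[485.07983163 190.60357508  73.64710825] [488.05845778 188.580829    74.2402118 ] [[ -0.5 -34.1]] [[  2.6 -35.9]]
```

The arm tip is at fixture y of about -35, so pushing at y=15 keeps the gripper body clear. Next I descend on the near side.

>>> {"name": "play_rows", "arguments": {
  "commands": [
    {"x":-0.005,"y":0.007,"z":0.01,"twist":0},
    {"x":-0.005,"y":0.007,"z":0.03,"twist":0},
    {"x":-0.005,"y":0.007,"z":0.05,"twist":0},
    {"x":-0.005,"y":0.007,"z":0.07,"twist":0},
    {"x":-0.005,"y":0.007,"z":0.09,"twist":0},
    {"x":-0.005,"y":0.007,"z":0.102,"twist":0},
    {"x":-0.005,"y":0.007,"z":0.106,"twist":0},
    {"x":-0.005,"y":0.007,"z":0.106,"twist":0}
  ]
}}

```text
time: 2.6
tool_pos: [417.0, 243.8, 45.3]
tcp_rot: [-3.141, 0.0, 1.504]
contact_force: [-0.4, 0.1, 0.5]
grip_width: 0.2
finger_force: 0.0
```

>>> {"name": "play_rows", "arguments": {
  "commands": [
    {"x":0,"y":0.002,"z":0,"twist":0},
    {"x":0,"y":0.004,"z":0,"twist":0},
    {"x":0,"y":0.006,"z":0,"twist":0},
    {"x":0,"y":0.008,"z":0,"twist":0},
    {"x":0,"y":0.01,"z":0,"twist":0},
    {"x":0,"y":0.012,"z":0,"twist":0},
    {"x":0,"y":0.013,"z":0,"twist":0},
    {"x":0,"y":0.013,"z":0,"twist":0}
  ]
}}

```text
time: 3.4
tool_pos: [430.1, 243.2, 45.7]
tcp_rot: [3.142, -0.0, 1.504]
contact_force: [0.2, -0.6, -0.0]
grip_width: 0.4
finger_force: 0.0
```

```bash
python3 - <<'E'
from h import *
d=snap('wrist','w2'); p,R,o=tcp(); print(jig(p),p[2],o['contact_force'],o['grip_width'],o['time'])
E
```

```text
[[-59.1  14.6]] 45.67083577271949 [ 0.06224051  0.24029994 -0.8794539 ] 0.5560293817681441 3.45
```

View pics/w2.png

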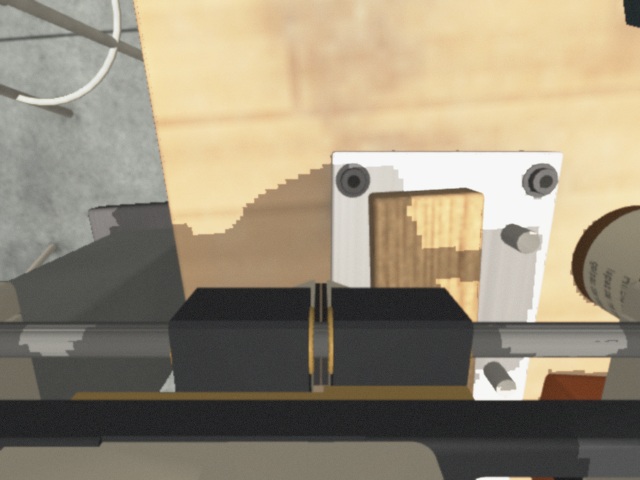

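The block is still untouched, with end corners at px (370,195) and (483,190). The fingers are about 3 mm short of its near side. Now a slow push.

>>> {"name": "play_rows", "arguments": {
  "commands": [
    {"x":0,"y":0.0015,"z":0,"twist":0},
    {"x":0,"y":0.003,"z":0,"twist":0},
    {"x":0,"y":0.0045,"z":0,"twist":0},
    {"x":0,"y":0.006,"z":0,"twist":0},
    {"x":0,"y":0.0075,"z":0,"twist":0},
    {"x":0,"y":0.009,"z":0,"twist":0},
    {"x":0,"y":0.0105,"z":0,"twist":0},
    {"x":0,"y":0.012,"z":0,"twist":0}
  ]
}}

```text
time: 4.25
tool_pos: [442.0, 242.4, 45.7]
tcp_rot: [-3.141, -0.0, 1.504]
contact_force: [0.6, 0.7, 0.1]
grip_width: 0.3
finger_force: 0.1
```

>>> {"name": "play_rows", "arguments": {
  "commands": [
    {"x":0,"y":0.0005,"z":0,"twist":0},
    {"x":0,"y":0.001,"z":0,"twist":0},
    {"x":0,"y":0.0015,"z":0,"twist":0},
    {"x":0,"y":0.002,"z":0,"twist":0},
    {"x":0,"y":0.0025,"z":0,"twist":0},
    {"x":0,"y":0.003,"z":0,"twist":0},
    {"x":0,"y":0.003,"z":0,"twist":0},
    {"x":0,"y":0.003,"z":0,"twist":0}
  ]
}}

```text
time: 5.05
tool_pos: [445.0, 242.2, 45.7]
tcp_rot: [3.141, -0.0, 1.504]
contact_force: [-0.2, 0.6, 0.4]
grip_width: 0.5
finger_force: 0.0
```

```bash
cat > m.py <<'E'
from h import *
import sys
d=snap('wrist',sys.argv[1]); p,R,o=tcp(); print('tcp',jig(p),p[2],o['contact_force'],o['time'])
im=d['pixels']; hsv=cv2.cvtColor(im,cv2.COLOR_RGB2HSV)
# block outline: brown, inside the plate region
pl=proj(d,np.c_[(np.array([[-52,78],[43,78],[43,-20],[-52,-20]])@Rj.T+J),np.full(4,12)]).astype(np.int32)
m=np.zeros(im.shape[:2],np.uint8); cv2.fillPoly(m,[pl],1); m[284:]=0
m*=((hsv[...,1]>70)&(hsv[...,2]>50)).astype(np.uint8)
m=cv2.morphologyEx(m,cv2.MORPH_OPEN,np.ones((5,5)))
c=max(cv2.findContours(m,0,2)[0],key=cv2.contourArea)[:,0]
P=jig(cast(d,c,31)); ok=c[:,1]<280; P=P[ok]
t=P[:,1].max()
far=[];
for y in np.arange(P[:,1].min()+3,t-5,3):
    b=P[abs(P[:,1]-y)<2]; far.append((y,b[:,0].min(),b[:,0].max()))
f=np.array(far)
if len(f)>2:
    a=np.polyfit(f[:,0],f[:,2],1); n=np.polyfit(f[:,0],f[:,1],1)
    print('far x@9',np.polyval(a,9),'slope',a[0],'near x@9',np.polyval(n,9),n[0])
print('end y',t,np.median(P[P[:,1]>t-3][:,1]))
E
python3 m.py w3
```

```text
tcp [[-44.   14.7]] 45.75126492820663 [ 0.08609675 -0.05414173  0.70470013] 5.1Traceback (most recent call last):
  File "m.py", line 15, in <module>
    b=P[abs(P[:,1]-y)<2]; far.append((y,b[:,0].min(),b[:,0].max()))
                                        ~~~~~~~~~~^^
    return umr_minimum(a, axis, None, out, keepdims, initial, where)
ValueError: zero-size array to reduction operation minimum which has no identity
```

```bash
sed -i 's/findContours(m,0,2)/findContours(m,0,1)/' m.py; python3 m.py w4
```

```text
tcp [[-44.   14.7]] 45.7437625644208 [ 0.49096236 -0.38337512  0.73777301] 5.15
far x@9 13.004424242424243 slope -0.02484848484848485 near x@9 -30.59919191919192 -0.028282828282828444
end y 65.6 64.8
```

View pics/w4.png

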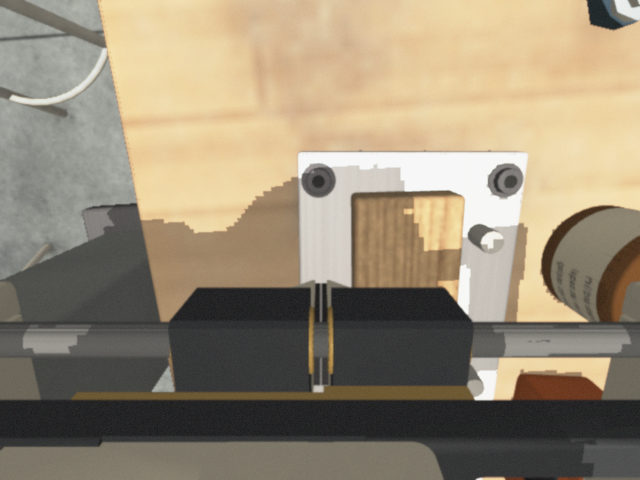

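The block now has its far side at about x=13, and pins are at px (487,238) and (476,383). About 9 mm remains, because the fingertips are slimmer than I assumed.

>>> {"name": "play_rows", "arguments": {
  "commands": [
    {"x":0,"y":0.001,"z":0,"twist":0},
    {"x":0,"y":0.002,"z":0,"twist":0},
    {"x":0,"y":0.003,"z":0,"twist":0},
    {"x":0,"y":0.004,"z":0,"twist":0},
    {"x":0,"y":0.005,"z":0,"twist":0},
    {"x":0,"y":0.006,"z":0,"twist":0},
    {"x":0,"y":0.007,"z":0,"twist":0},
    {"x":0,"y":0.007,"z":0,"twist":0}
  ]
}}

```text
time: 5.95
tool_pos: [452.1, 241.7, 45.7]
tcp_rot: [3.141, -0.0, 1.504]
contact_force: [0.9, 0.4, 0.4]
grip_width: 0.3
finger_force: 0.0
```

```bash
python3 m.py w5
```

```text
tcp [[-36.9  14.6]] 45.72487194351779 [ 0.03290587 -0.3549168  -0.16971792] 6.0
far x@9 19.958949494949483 slope -0.0032323232323229764 near x@9 -23.700585858585853 -0.009494949494949723
end y 64.8 64.8
```

Now 0.25 mm steps until the force rises.

>>> {"name": "play_rows", "arguments": {
  "commands": [
    {"x":0,"y":0.0003,"z":0,"twist":0},
    {"x":0,"y":0.0006,"z":0,"twist":0},
    {"x":0,"y":0.0009,"z":0,"twist":0},
    {"x":0,"y":0.0012,"z":0,"twist":0},
    {"x":0,"y":0.0015,"z":0,"twist":0},
    {"x":0,"y":0.0015,"z":0,"twist":0},
    {"x":0,"y":0.0015,"z":0,"twist":0},
    {"x":0,"y":0.0015,"z":0,"twist":0}
  ]
}}

```text
time: 6.8
tool_pos: [453.1, 241.6, 45.7]
tcp_rot: [-3.141, 0.0, 1.504]
contact_force: [-2.5, 2.1, 1.1]
grip_width: 0.8
finger_force: 1.2
```

```bash
python3 m.py w6
```

```text
tcp [[-35.9  14.6]] 45.6486207496032 [-2.03889873  1.31128977  0.76398939] 6.85
far x@9 20.61848484848485 slope 0.003030303030303066 near x@9 -23.29638383838384 0.003434343434343362
end y 64.8 64.4
```

The block is seated at about 2.3 N with its slope near zero. I back off and go round to the free end.

>>> {"name": "play_rows", "arguments": {
  "commands": [
    {"x":0,"y":-0.006,"z":0,"twist":0},
    {"x":0,"y":-0.02,"z":0,"twist":0},
    {"x":0.01,"y":-0.024,"z":0,"twist":0},
    {"x":0.03,"y":-0.024,"z":0,"twist":0},
    {"x":0.05,"y":-0.024,"z":0,"twist":0},
    {"x":0.066,"y":-0.024,"z":0,"twist":0},
    {"x":0.071,"y":-0.024,"z":0,"twist":0},
    {"x":0.071,"y":-0.02,"z":0,"twist":0}
  ]
}}

```text
time: 7.65
tool_pos: [437.9, 314.4, 45.6]
tcp_rot: [-3.141, 0.0, 1.505]
contact_force: [0.9, -0.3, 0.4]
grip_width: 0.4
finger_force: 0.0
```

>>> {"name": "play_rows", "arguments": {
  "commands": [
    {"x":0,"y":0.005,"z":0,"twist":0},
    {"x":0,"y":0.015,"z":0,"twist":0},
    {"x":0,"y":0.025,"z":0,"twist":0},
    {"x":0,"y":0.035,"z":0,"twist":0},
    {"x":0,"y":0.045,"z":0,"twist":0},
    {"x":0,"y":0.053,"z":0,"twist":0},
    {"x":0,"y":0.056,"z":0,"twist":0},
    {"x":0,"y":0.056,"z":0,"twist":0}
  ]
}}

```text
time: 8.45
tool_pos: [494.4, 309.9, 45.6]
tcp_rot: [-3.141, -0.0, 1.503]
contact_force: [0.4, 0.6, 0.4]
grip_width: 0.2
finger_force: 0.0
```

```bash
python3 - <<'E'
from h import *
d=snap('top','t1'); p,R,o=tcp(); print('tcp',jig(p),p[2],o['contact_force'],o['time'])
cv2.imwrite('pics/t1c.png',cv2.resize(d['pixels'][180:300,220:440,::-1],(770,420),interpolation=2))
E
```

```text
tcp [[ 0.3 85.6]] 45.5739602546257 [-0.20058618 -0.65202813 -0.13953365] 8.5
```

View pics/t1c.png

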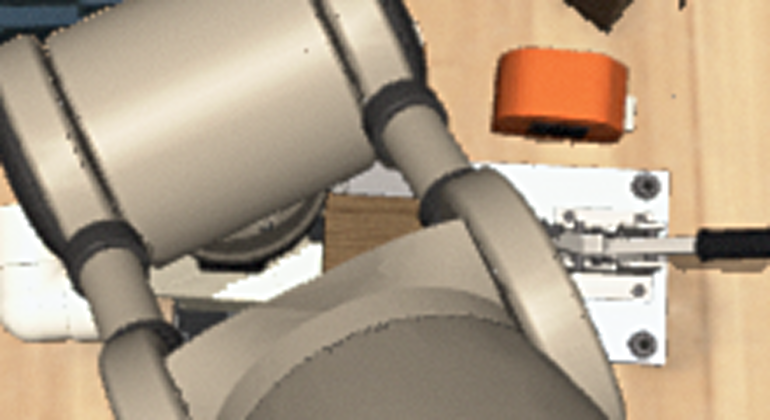

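The arm covers the view; the block's end and far side can be partly seen around (370,215) in the crop. I push the free end by feel, and contact is expected near TCP y=59.5.

>>> {"name": "play_rows", "arguments": {
  "commands": [
    {"x":-0.0015,"y":0,"z":0,"twist":0},
    {"x":-0.003,"y":0,"z":0,"twist":0},
    {"x":-0.0045,"y":0,"z":0,"twist":0},
    {"x":-0.006,"y":0,"z":0,"twist":0},
    {"x":-0.0075,"y":0,"z":0,"twist":0},
    {"x":-0.009,"y":0,"z":0,"twist":0},
    {"x":-0.0105,"y":0,"z":0,"twist":0},
    {"x":-0.012,"y":0,"z":0,"twist":0}
  ]
}}

```text
time: 9.3
tool_pos: [493.3, 298.0, 45.8]
tcp_rot: [3.142, -0.0, 1.504]
contact_force: [0.3, -0.2, 0.1]
grip_width: 0.4
finger_force: 0.1
```

>>> {"name": "play_rows", "arguments": {
  "commands": [
    {"x":-0.0012,"y":0,"z":0,"twist":0},
    {"x":-0.0024,"y":0,"z":0,"twist":0},
    {"x":-0.0036,"y":0,"z":0,"twist":0},
    {"x":-0.0048,"y":0,"z":0,"twist":0},
    {"x":-0.006,"y":0,"z":0,"twist":0},
    {"x":-0.0072,"y":0,"z":0,"twist":0},
    {"x":-0.0084,"y":0,"z":0,"twist":0},
    {"x":-0.009,"y":0,"z":0,"twist":0}
  ]
}}

```text
time: 10.1
tool_pos: [492.7, 289.0, 45.7]
tcp_rot: [-3.142, -0.0, 1.504]
contact_force: [-0.4, 0.9, 0.6]
grip_width: 0.4
finger_force: 0.1
```

>>> {"name": "play_rows", "arguments": {
  "commands": [
    {"x":-0.0003,"y":0,"z":0,"twist":0},
    {"x":-0.0006,"y":0,"z":0,"twist":0},
    {"x":-0.0009,"y":0,"z":0,"twist":0},
    {"x":-0.0012,"y":0,"z":0,"twist":0},
    {"x":-0.0015,"y":0,"z":0,"twist":0},
    {"x":-0.0015,"y":0,"z":0,"twist":0},
    {"x":-0.0015,"y":0,"z":0,"twist":0},
    {"x":-0.0015,"y":0,"z":0,"twist":0}
  ]
}}

```text
time: 10.9
tool_pos: [492.6, 287.6, 45.7]
tcp_rot: [-3.142, 0.0, 1.504]
contact_force: [0.4, -0.5, -0.5]
grip_width: 0.3
finger_force: 0.0
```

```bash
python3 - <<'E'
from h import *
p,R,o=tcp(); print('tcp',jig(p),p[2],o['contact_force'],o['time'])
E
```

```text
tcp [[ 0.4 63.1]] 45.68251383901763 [ 0.44817055 -0.5429561  -0.52068397] 10.9
```

>>> {"name": "play_rows", "arguments": {
  "commands": [
    {"x":-0.0004,"y":0,"z":0,"twist":0},
    {"x":-0.0008,"y":0,"z":0,"twist":0},
    {"x":-0.0012,"y":0,"z":0,"twist":0},
    {"x":-0.0016,"y":0,"z":0,"twist":0},
    {"x":-0.002,"y":0,"z":0,"twist":0},
    {"x":-0.0024,"y":0,"z":0,"twist":0},
    {"x":-0.0028,"y":0,"z":0,"twist":0},
    {"x":-0.0028,"y":0,"z":0,"twist":0}
  ]
}}

```text
time: 11.7
tool_pos: [492.5, 285.6, 45.9]
tcp_rot: [3.141, -0.002, 1.504]
contact_force: [-0.7, 5.6, 0.9]
grip_width: 0.7
finger_force: 2.6
```

>>> {"name": "play_rows", "arguments": {
  "commands": [
    {"x":-0.0003,"y":0,"z":0,"twist":0},
    {"x":-0.0006,"y":0,"z":0,"twist":0},
    {"x":-0.0009,"y":0,"z":0,"twist":0},
    {"x":-0.001,"y":0,"z":0,"twist":0},
    {"x":-0.001,"y":0,"z":0,"twist":0},
    {"x":-0.001,"y":0,"z":0,"twist":0},
    {"x":-0.001,"y":0,"z":0,"twist":0},
    {"x":-0.001,"y":0,"z":0,"twist":0}
  ]
}}

```text
time: 12.5
tool_pos: [492.5, 285.5, 46.1]
tcp_rot: [3.14, -0.003, 1.504]
contact_force: [-0.8, 7.9, 0.6]
grip_width: 0.3
finger_force: 4.4
```

```bash
python3 - <<'E'
from h import *
p,R,o=tcp(); print('tcp',jig(p),p[2],o['contact_force'],o['time'])
E
```

```text
tcp [[ 0.5 61. ]] 46.09037718572723 [-0.83575546  7.91273763  0.59095566] 12.5
```

The block met the stop at TCP y=61.0 with about 8 N. I back off, rise, and look from the clamp side.

>>> {"name": "play_rows", "arguments": {
  "commands": [
    {"x":0.003,"y":0,"z":0,"twist":0},
    {"x":0.01,"y":0,"z":0,"twist":0},
    {"x":0.02,"y":0,"z":-0.005,"twist":0},
    {"x":0.02,"y":0,"z":-0.03,"twist":0},
    {"x":0.02,"y":0,"z":-0.06,"twist":0},
    {"x":0.02,"y":0,"z":-0.09,"twist":0},
    {"x":0.02,"y":0,"z":-0.12,"twist":0},
    {"x":0.02,"y":0,"z":-0.13,"twist":0}
  ]
}}

```text
time: 13.3
tool_pos: [495.0, 304.8, 179.4]
tcp_rot: [3.136, -0.003, 1.504]
contact_force: [0.1, -0.4, 0.3]
grip_width: 0.6
finger_force: 0.0
```

>>> {"name": "play_rows", "arguments": {
  "commands": [
    {"x":-0.015,"y":-0.007,"z":0,"twist":0},
    {"x":-0.04,"y":-0.02,"z":0,"twist":0},
    {"x":-0.07,"y":-0.035,"z":0,"twist":0},
    {"x":-0.1,"y":-0.05,"z":0,"twist":0},
    {"x":-0.13,"y":-0.065,"z":0,"twist":0},
    {"x":-0.155,"y":-0.075,"z":0,"twist":0},
    {"x":-0.17,"y":-0.08,"z":0,"twist":0},
    {"x":-0.17,"y":-0.08,"z":0,"twist":0}
  ]
}}

```text
time: 14.1
tool_pos: [401.5, 138.4, 175.4]
tcp_rot: [-3.14, 0.001, 1.502]
contact_force: [0.4, 0.1, 0.0]
grip_width: 0.5
finger_force: 0.0
```

```bash
python3 - <<'E'
from h import *
d=snap('wrist','w7'); p,R,o=tcp(); print('tcp',jig(p),p,o['tcp_rot'],o['contact_force'],o['time'])
cv2.imwrite('pics/w7c.png',cv2.resize(d['pixels'][90:300,300:580,::-1],(800,600)))
E
```

```text
tcp [[-79.6 -90.9]] [402.34319519 139.21165196 175.54839964] [-3.14127633e+00 -7.36645357e-05  1.50212983e+00] [-0.54370734 -0.38060596 -0.34997093] 14.15
```

View pics/w7c.png

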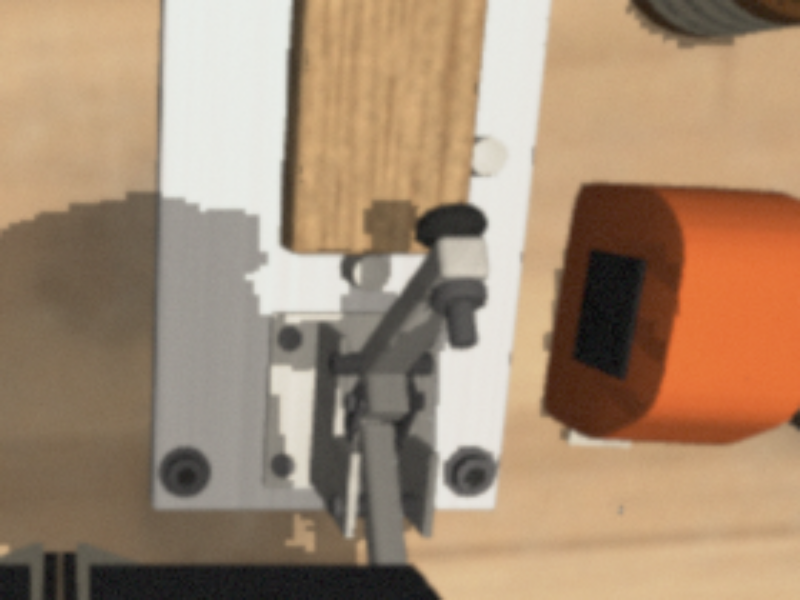

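The block's end at crop row 252 meets the stop pin at (367,270), and its long side meets the lower side pin at (488,155). Next I check squareness.

```bash
python3 - <<'E'
from h import *
d=load('w7'); im=d['pixels']; hsv=cv2.cvtColor(im,cv2.COLOR_RGB2HSV)
pl=proj(d,np.c_[(np.array([[-40,75],[40,75],[40,-60],[-40,-60]])@Rj.T+J),np.full(4,20)]).astype(np.int32)
m=np.zeros(im.shape[:2],np.uint8); cv2.fillPoly(m,[pl],1)
m*=((hsv[...,1]>70)&(hsv[...,2]>130)).astype(np.uint8); m=cv2.morphologyEx(m,cv2.MORPH_OPEN,np.ones((3,3)))
c=max(cv2.findContours(m,0,1)[0],key=cv2.contourArea)[:,0]
P=jig(cast(d,c,31)); print(cv2.minAreaRect(P.astype(np.float32)))
for s in(-1,1):
    e=np.array([(y,s*(s*P[abs(P[:,1]-y)<1.5][:,0]).max()) for y in np.arange(-15,42,3)])
    print('side',s,np.polyfit(e[:,0],e[:,1],1))
g=cv2.cvtColor(im,cv2.COLOR_RGB2GRAY)
pp=proj(d,np.c_[(np.array([[27,44],[27,-26],[22,44],[22,-26],[0,-55]])@Rj.T+J),np.full(5,27)]);print(pp.round())
x,y=pp[:2].mean(0).astype(int); cv2.imwrite('pics/w7d.png',cv2.resize(im[30:230,390:510,::-1],(360,600)))
E
```

```text
((-0.9319553375244141, -0.3553199768066406), (98.14022064208984, 43.15523910522461), 89.9134521484375)
side -1 [ 8.30409357e-03 -2.22049123e+01]
side 1 [3.45029240e-03 2.03533333e+01]
[[483.  35.]
 [472. 144.]
 [475.  35.]
 [465. 144.]
 [431. 185.]]
```

View pics/w7d.png

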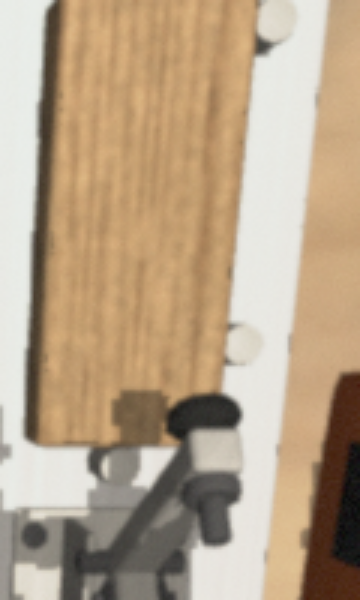

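The block is flush with both side pins and the stop, and its angle is about 0. Next I move above the handle.

>>> {"name": "play_rows", "arguments": {
  "commands": [
    {"x":-0.006,"y":0.007,"z":0,"twist":0},
    {"x":-0.018,"y":0.021,"z":0,"twist":0},
    {"x":-0.034,"y":0.039,"z":0,"twist":0},
    {"x":-0.05,"y":0.057,"z":0,"twist":0},
    {"x":-0.062,"y":0.071,"z":0,"twist":0},
    {"x":-0.069,"y":0.08,"z":0,"twist":0},
    {"x":-0.069,"y":0.08,"z":0,"twist":0},
    {"x":-0.069,"y":0.08,"z":0,"twist":0}
  ]
}}

```text
time: 14.95
tool_pos: [477.3, 65.7, 175.4]
tcp_rot: [-3.141, -0.0, 1.504]
contact_force: [-0.5, -0.2, 0.3]
grip_width: 0.1
finger_force: 0.0
```

>>> {"name": "play_rows", "arguments": {
  "commands": [
    {"x":0,"y":0,"z":0.006,"twist":0},
    {"x":0,"y":0,"z":0.016,"twist":0},
    {"x":0,"y":0,"z":0.026,"twist":0},
    {"x":0,"y":0,"z":0.036,"twist":0},
    {"x":0,"y":0,"z":0.043,"twist":0},
    {"x":0,"y":0,"z":0.047,"twist":0},
    {"x":0,"y":0,"z":0.05,"twist":0},
    {"x":0,"y":0,"z":0.05,"twist":0}
  ]
}}

```text
time: 15.75
tool_pos: [477.6, 65.2, 125.4]
tcp_rot: [-3.141, -0.0, 1.504]
contact_force: [-0.5, -0.2, 0.2]
grip_width: 0.5
finger_force: 0.0
```

```bash
python3 - <<'E'
from h import *
p,R,o=tcp(); print('tcp',jig(p),p,o['contact_force'],o['time'])
E
```

```text
tcp [[   0.4 -159.7]] [477.58971103  65.24583814 125.44825215] [-0.5058135  -0.21417826  0.24778303] 15.75
```

Positioned at (0.4, -159.7). Now I press down steadily.

>>> {"name": "play_rows", "arguments": {
  "commands": [
    {"x":0,"y":0,"z":0.003,"twist":0},
    {"x":0,"y":0,"z":0.006,"twist":0},
    {"x":0,"y":0,"z":0.009,"twist":0},
    {"x":0,"y":0,"z":0.012,"twist":0},
    {"x":0,"y":0,"z":0.015,"twist":0},
    {"x":0,"y":0,"z":0.018,"twist":0},
    {"x":0,"y":0,"z":0.021,"twist":0},
    {"x":0,"y":0,"z":0.024,"twist":0}
  ]
}}

```text
time: 16.55
tool_pos: [477.7, 65.3, 101.5]
tcp_rot: [3.142, -0.0, 1.504]
contact_force: [0.4, -0.2, 2.3]
grip_width: 0.6
finger_force: 0.8
```

>>> {"name": "play_rows", "arguments": {
  "commands": [
    {"x":0,"y":0,"z":0.003,"twist":0},
    {"x":0,"y":0,"z":0.006,"twist":0},
    {"x":0,"y":0,"z":0.009,"twist":0},
    {"x":0,"y":0,"z":0.012,"twist":0},
    {"x":0,"y":0,"z":0.015,"twist":0},
    {"x":0,"y":0,"z":0.018,"twist":0},
    {"x":0,"y":0,"z":0.021,"twist":0},
    {"x":0,"y":0,"z":0.023,"twist":0}
  ]
}}

```text
time: 17.35
tool_pos: [477.7, 65.0, 78.6]
tcp_rot: [3.141, 0.0, 1.504]
contact_force: [-0.4, -4.0, 4.0]
grip_width: 0.6
finger_force: 2.1
```

>>> {"name": "play_rows", "arguments": {
  "commands": [
    {"x":0,"y":0,"z":0.001,"twist":0},
    {"x":0,"y":0,"z":0.002,"twist":0},
    {"x":0,"y":0,"z":0.003,"twist":0},
    {"x":0,"y":0,"z":0.004,"twist":0},
    {"x":0,"y":0,"z":0.0045,"twist":0},
    {"x":0,"y":0,"z":0.005,"twist":0},
    {"x":0,"y":0,"z":0.005,"twist":0},
    {"x":0,"y":0,"z":0.005,"twist":0}
  ]
}}

```text
time: 18.15
tool_pos: [477.7, 65.3, 73.9]
tcp_rot: [3.141, -0.0, 1.504]
contact_force: [0.1, -2.4, 5.0]
grip_width: 0.5
finger_force: 2.6
```

>>> {"name": "play_rows", "arguments": {
  "commands": [
    {"x":0,"y":0,"z":0.0004,"twist":0},
    {"x":0,"y":0,"z":0.0008,"twist":0},
    {"x":0,"y":0,"z":0.0012,"twist":0},
    {"x":0,"y":0,"z":0.0016,"twist":0},
    {"x":0,"y":0,"z":0.002,"twist":0},
    {"x":0,"y":0,"z":0.002,"twist":0},
    {"x":0,"y":0,"z":0.002,"twist":0},
    {"x":0,"y":0,"z":0.002,"twist":0}
  ]
}}

```text
time: 18.95
tool_pos: [477.9, 65.3, 73.1]
tcp_rot: [3.14, -0.0, 1.504]
contact_force: [-4.3, -2.6, 18.5]
grip_width: 0.5
finger_force: 9.0
```

The force jumped to 18.5 N, so the handle is at its hard stop. I rise, go to the viewing pose and verify.

>>> {"name": "play_rows", "arguments": {
  "commands": [
    {"x":0,"y":0,"z":-0.003,"twist":0},
    {"x":0,"y":0,"z":-0.01,"twist":0},
    {"x":0,"y":0,"z":-0.025,"twist":0},
    {"x":0,"y":0,"z":-0.045,"twist":0},
    {"x":0,"y":0,"z":-0.07,"twist":0},
    {"x":0,"y":0,"z":-0.095,"twist":0},
    {"x":0,"y":-0.01,"z":-0.11,"twist":0},
    {"x":0.01,"y":-0.03,"z":-0.11,"twist":0}
  ]
}}

```text
time: 19.75
tool_pos: [450.0, 77.0, 183.7]
tcp_rot: [3.137, -0.001, 1.503]
contact_force: [-0.3, -0.1, 0.6]
grip_width: 0.5
finger_force: 0.0
```

>>> {"name": "play_rows", "arguments": {
  "commands": [
    {"x":0.02,"y":-0.03,"z":0,"twist":0},
    {"x":0.04,"y":-0.06,"z":0,"twist":0},
    {"x":0.04,"y":-0.1,"z":0,"twist":0},
    {"x":0.04,"y":-0.13,"z":0,"twist":0},
    {"x":0.04,"y":-0.15,"z":0,"twist":0},
    {"x":0.04,"y":-0.16,"z":0,"twist":0},
    {"x":0.04,"y":-0.16,"z":0,"twist":0},
    {"x":0.04,"y":-0.16,"z":0,"twist":0}
  ]
}}

```text
time: 20.55
tool_pos: [292.5, 128.0, 182.0]
tcp_rot: [3.14, -0.0, 1.504]
contact_force: [-0.5, 0.3, 0.5]
grip_width: 0.4
finger_force: 0.0
```

```bash
python3 - <<'E'
from h import *
s=snap('scene','s2'); d=snap('top','t2'); p,R,o=tcp(); print('tcp',jig(p),p[2],o['contact_force'],o['time'])
a=s['pixels'][220:350,240:420,::-1]; b=d['pixels'][170:300,210:460,::-1]
cv2.imwrite('pics/f.png',np.hstack([cv2.resize(a,(360,300)),cv2.resize(b,(440,300))]))
E
```

```text
tcp [[-188.4 -109.6]] 181.83217577034378 [-0.11456792  0.43914762 -0.09242161] 20.65
```

View pics/f.png

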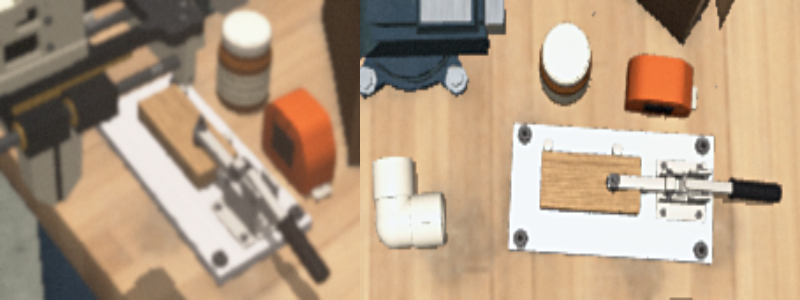

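The clamp is down with its foot on the block at crop (612,182). The block sits against the pins at (548,145) and (618,148), and the bystanders are in place. I'll do a numeric check of the block and handle, then hand in.

```bash
python3 - <<'E'
from h import *
d=load('top0'); e=load('t2')
for n in(d,e):
    hsv=cv2.cvtColor(n['pixels'],cv2.COLOR_RGB2HSV)
    w=(hsv[...,1]>70).astype(np.uint8); w[:232]=0;w[274:]=0;w[:,:300]=0;w[:,370:]=0
    w=cv2.morphologyEx(w,cv2.MORPH_OPEN,np.ones((3,3)))
    c=max(cv2.findContours(w,0,1)[0],key=cv2.contourArea)[:,0]
    r=cv2.minAreaRect(jig(cast(n,c,31)).astype(np.float32)); print('block',r)
    k=(hsv[...,2]<60).astype(np.uint8); k[:235]=0;k[262:]=0;k[:,:415]=0;k[:,470:]=0
    ys,xs=np.nonzero(k); print('grip end px',xs.max(),ys[xs>xs.max()-3].mean(), proj(n,np.r_[Rj@[0,-110-78*np.cos(.2)]+J,50-78*np.sin(.2)]).round(1))
E
```

```text
block ((-14.654563903808594, 13.772163391113281), (42.185760498046875, 98.0194091796875), 2.9194273948669434)
grip end px 450 248.68421052631578 [[447.7 253.2]]
block ((-1.1769046783447266, -0.6867141723632812), (43.624820709228516, 98.47833251953125), 0.16464322805404663)
grip end px 448 253.16666666666666 [[447.7 253.2]]
```

```bash
python3 -c "
from plant import bot
print(bot.close_job())"
```

```text
the job is handed in; nothing more can be done
None
```

The job is handed in at about 21 s: the block measures square against both side pins and the stop, the clamp handle is down at its hard stop with the foot on the block, and the jar, tape measure and elbow show no sign of having moved.

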